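Stow the tealight in the latched dish

ROBOT

A 6-joint arm with a two-finger parallel gripper is mounted at the origin on the work surface. World frame = base frame: x ahead of the robot, y to its left, z up, the work surface at z = 0. Lengths are in mm, angles in rad, forces in N, time in s.
With the tool pointing down it reaches from about 350 to 975 mm from the base axis. Payload 7.1 kg.
Tool frame: the origin (TCP) lies midway between the tips of the shut fingers; the grasp point (between the pads) lies ctrl.tcp_to_grasp behind it (ctrl.tcp_to_grasp is the distance from the TCP to the grasp point, in mm); z points along the fingers, y is the direction in which the jaws open and shut (so a half turn about z gives the same grasp; the last joint's range is limited). The gripper opens to 88 mm and grips with 3 to 60 N. Pads are 20 mm wide; open, the fingers measure 115 mm over their backs; the gripper's body (75 mm by 178 mm) begins 61 mm behind the grasp point.
Start: joints at [1.298, 0.423, 1.63, -0, 1.089, -0.019], TCP at [156.896, 604.97, 222.675] pointing down, gripper open.
Joint ranges: [-3, 3], [-0.9, 2.11], [0.09, 2.58], [-1.31, 4.45], [0.11, 2.69], [-2.54, 2.54]. Speed limits (rad/s): [2.39, 2.39, 3.01, 3.14, 3.14, 3.14].

INTERFACE

Orientations are given as a rotation vector (axis times angle).
In Python, from workcell import ctrl gives the robot as it stands.
- The arm moves only by the tool play_rows, never from a script. Its argument "increments" is text: rows parted by semicolons, each of 5 numbers parted by spaces: the opening, from 0 (shut) to 1 (fully open), then the shift along the world's x, y, z in m, then the turn about the world's z in degrees. A call has 1 to 20 rows; each row shifts and turns the commanded pose from where the row before left it; what a row does not reach is not made up. A row lasts 1/10 s, in which the tool goes at most 50 mm and 8.59 degrees, less where a joint would pass 70% of its speed; a pose out of reach is approached as far as the arm can. A call is refused whole if a number of a shift passes 0.05 or a number of a turn 8.59, either way. A call with a gripper value outside its range is refused whole. The fingers move at their own pace and stop on an object; the grip force is fixed at half the most. Time passes only in rows, so rows that do not move let the fingers close. It gives the time, the measured TCP pose, the force and the opening at its end, in the units of the state.
- ctrl.get_obs(): the state, without advancing time (a new reading comes with each control period).
- ctrl.get_image(name): name is "side" or "top"; returns a dict with "img" (384x512x3 uint8, red, green, blue), "range_z" (384x512 float32, mm along the optical axis (not along the pixel's ray), 0 where there is no reading), "vertical_fov" (degrees; the focal length in pixels is half the picture's height over the tangent of half this angle, whatever the lens; pixels are square), "cx", "cy" (the principal point, pixels), "origin" and "attitude" of the camera in the world. Camera axes: x right, y down, z forward; pixel columns grow to the right and rows downward; lengths in mm; the calibration is good to about 2 mm. A picture is of the moment at which its call begins.
- ctrl.close_job(): hands the job in, once; it reports no verdict.
The state is a dict: "t": time; "qpos": joint angles; "qvel": joint speeds; "joint_torque": joint torques, N m; "ee_pos": TCP position; "orientation": TCP orientation; "ft_force": force on the tool from outside, world axes, zero at the start; "moment": the same for the moment, N m; "width": finger opening in mm.
Only numpy, scipy, OpenCV 4.12 (cv2) and the standard library are available. Lean on these libraries where they do the work, as an engineer would, in place of code of your own. Each camera call takes 0.05 s, during which the arm holds its last target. There are 200 camera calls.

TASK

Press the thumb latch of the red dish gently so that its sprung lid pops fully open, set the tealight down upright inside the dish without dropping it, then snap the lid shut again so that the latch holds it. The dish is fragile ceramic on a stand of unknown height, so feel your way and never press it hard; leave everything else on the table alone.

Things in the scene. Friction and masses are not known exactly. Their poses are not given: they have to be found in the camera images.
- stand: Round aluminium foot (112 mm across, fixed) of the screw stand carrying the red dish; origin on the table at its centre, z up, x from thumb latch towards hinge, y along the hinge. The screw lifts dish, lid and latch together by an unreported rise R of 0 to 26 mm, different each time, firm under load: heights in these notes are above the table and need R added. Find R by touch.
- dish_ref (a point): Centre of the dish's inner floor if R were 0 (35 mm high; true floor R higher); axes as the stand. Red rectangular ceramic tray, 110 mm (x) by 150 mm (y) outside, walls 6 mm, underside at 30 mm, rim at 70 mm (+R). The fingers must not push dish, lid, latch or stand with more than 25 N: it breaks.
- pad_ref (a point): Centre of the thumb pad's top if R were 0 (55 mm high, 104 mm to -x of the dish's centre; truly R higher); axes as the stand. White ribbed plastic pad, level, 40 mm (x) by 36 mm (y), on the latch rocker. Push it down: spring about 1 N at first, 3 N at the end; the lid is let go after about 5 mm; hard stop after about 8 mm.
- hinge_ref (a point): Middle of the lid's hinge axis (along y) if R were 0 (73.5 mm high, 57 mm to +x of the dish's centre; truly R higher). Red lid 116 mm (x) by 150 mm (y) by 5 mm; shut, its top is at 76 mm (+R) and it reaches 112 mm to -x of the hinge, where a steel tongue (to 120 mm, 20 mm wide) meets the latch hook.
- lid (a joint): Lid angle (rad): 0 shut (held by the hook: within 0.02), 1.8 sprung fully open, just past upright. The spring opens it unless hooked. To shut: swing it over by its outer half (under 3 N), then push down near the latch edge beside the hook; it takes about 3 to 6 N there to snap the tongue under the hook. Hard stop at -0.02.
- latch (a joint): Thumb latch rocker angle (rad): 0 at rest (hook holding), lid let go at about 0.14, stop 0.21; springs back when freed. Its steel hook, 16 mm wide (y), stands between pad and lid edge, 57 to 70 mm to -x of the dish's centre, top at 94 mm (+R); it tips away from the lid as the pad goes down.
- tealight: Tealight in an aluminium cup, 38 mm across, 18 mm high, 30 g, upright on the bamboo trivet; origin at the centre of its underside, z up.
- trivet: Fan-shaped bamboo trivet, fixed, 10 mm high, about 130 mm long (x) and 185 mm wide (y); origin near the middle of its underside. Only the tealight stands on it.
- pot: White plastic citronella pot with a screw cover, 100 mm across, 92 mm high, loose; origin at its base. Leave alone.
- lamp: Glass hurricane lamp, 110 mm across, 190 mm high, loose; origin at its base. Leave alone.
- lighter_stand: Steel stand with an orange lighter, 84 mm across, 130 mm high, loose; origin at its base. Leave alone.
- cup: Blue mug, 72 mm across, 60 mm high, loose; origin at its base. Leave alone.
- coasters: Stack of cork coasters, 90 mm across, 24 mm high, loose; origin at its base. Leave alone.
Things that resemble listed ones, but are neither listed nor needed, are in the scene too. What is meant by the tealight is not yellow, and is the smaller of those in its own colour.

How it is judged:
By the outcome, as a careful person would: the job done as asked, in the order asked, and still so for the second after the job is handed in, with the robot touching nothing.
It also fails if it takes over 72 s, if anything falls off the work surface, if the arm or the gripper's body presses on something with over 40 N, if the wrist force passes 120 N, or if a joint passes its speed limit or range.

## Working session

There is one attempt and no reset: what is moved stays moved. The work goes in short steps, Python scripts to look and compute and a tool call to move; the robot and the scene stay as the last step left them, time stands still between calls to the robot, and variables do not carry over. Pictures are saved under pics/ and viewed, on a budget of 10 in all, crops included, one or two more only if the job needs it, and the job is handed in when it is done.

Besides the shell and the picture viewer there is one more tool, called as name(argument=value, ...), one argument or row to a line, values as JSON. play_rows: Moves the arm, as the interface text tells. Its arguments: {"type":"object","properties":{"increments":{"type":"string"}},"required":["increments"]}

```bash
mkdir -p pics; cat > h.py <<'E'
import numpy as np, cv2
from workcell import ctrl
from scipy.spatial.transform import Rotation as Ro
def snap(name,tag):
    d=ctrl.get_image(name); np.savez(f'pics/{tag}.npz',**{k:np.array(v) for k,v in d.items()})
    cv2.imwrite(f'pics/{tag}.png',d['img'][:,:,::-1]); return d
def load(tag): return dict(np.load(f'pics/{tag}.npz'))
def cloud(d):
    z=d['range_z'];h,w=z.shape;f=h/2/np.tan(np.radians(float(d['vertical_fov']))/2)
    u,v=np.meshgrid(np.arange(w),np.arange(h))
    p=np.stack([(u-float(d['cx']))/f*z,(v-float(d['cy']))/f*z,z],-1)
    A=np.array(d['attitude']); R=A if A.shape==(3,3) else Ro.from_rotvec(A).as_matrix()
    return p@R.T+np.array(d['origin'])
E
python3 - <<'E'
from h import *
for n in ('top','side'):
    d=snap(n,n+'0'); print(n,d['vertical_fov'],d['cx'],d['cy'],d['origin'],d['attitude'],d['range_z'].min(),d['range_z'].max())
print(ctrl.get_obs(),ctrl.tcp_to_grasp)
a=cv2.imread('pics/top0.png');cv2.imwrite('pics/top0b.png',cv2.resize(a,(800,600),interpolation=cv2.INTER_CUBIC))
E
```

```text
top 54.32353532597591 251.6422089917455 192.05752511717148 [ 368.17830934   28.7554845  1395.36741493] [-2.19113726  2.13044675 -0.18132961] 0.0 2352.1592
side 46.318310581248625 258.2864018961383 185.9051731519309 [ 180.6637835  -806.22567311  993.93645104] [-2.30501523  0.52276545 -0.1966612 ] 0.0 3373.952
{'t': 0.1, 'qpos': array([ 1.29802406e+00,  4.23775333e-01,  1.63060661e+00, -1.58792062e-05,
        1.08861045e+00, -1.89938959e-02]), 'qvel': array([ 0.00031464, -0.00208972, -0.00306342, -0.00079788, -0.00109589,
        0.00135753]), 'joint_torque': array([ 2.44187240e-04, -5.45609987e+01, -2.74319923e+01,  6.44855713e-02,
        1.88354863e-02, -1.24535262e-06]), 'ee_pos': array([156.7535408 , 604.50000696, 221.9753583 ]), 'orientation': array([-3.97529689e-01, -3.11614807e+00,  2.17842960e-03]), 'ft_force': array([ 0.03245659, -0.0255212 ,  0.69181509]), 'moment': array([ 0.00616634, -0.00337494,  0.02591098]), 'width': 87.9736348762646} 18.700000000000003
```

View pics/top0b.png

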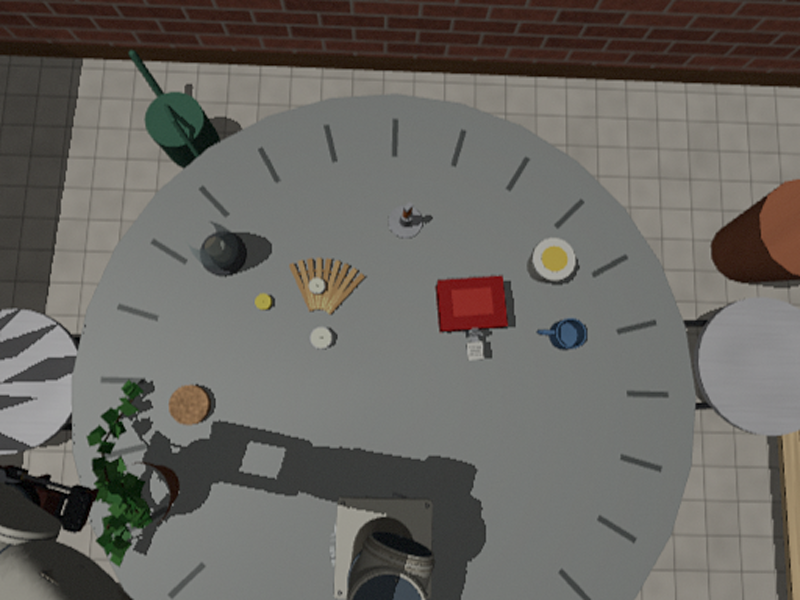

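View pics/side0.png

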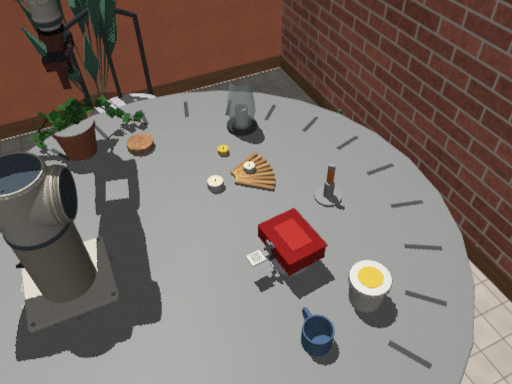

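The top view (800x600) shows the red dish at (472,303) and its white pad at (475,350). The small white tealight is on the trivet at (317,286), and a larger white look-alike is at (321,338). The side view agrees, with the dish at (290,240), the pad at (257,257) and the tealight at (250,168).

```bash
python3 - <<'E'
from h import *
for t in ('top0','side0'):
    d=load(t);P=cloud(d);img=d['img'].astype(int)
    r,g,b=img[...,0],img[...,1],img[...,2]
    X,Y,Z=P[...,0],P[...,1],P[...,2]
    print(t)
    red=(r>70)&(g<60)&(b<60)&(Z>30)&(Z<160)&(X>350)&(Y<0)&(Y>-350)
    p=P[red]; print('red z pct',np.percentile(p[:,2],[5,50,90,98]))
    zt=np.percentile(p[:,2],90); s=p[abs(p[:,2]-zt)<4]
    (c,sz,a)=cv2.minAreaRect(s[:,:2].astype(np.float32)); print('lid',c,sz,a,len(s))
    print(cv2.boxPoints((c,sz,a)))
    # white small things
    for nm,box in (('tealight',((440,620),(60,220))),('pad',((380,560),(-260,-100)))):
        m=(abs(r-g)<25)&(abs(g-b)<40)&(r>110)&(Z>(22 if nm=='tealight' else 40))&(X>box[0][0])&(X<box[0][1])&(Y>box[1][0])&(Y<box[1][1])
        n,l,st,ce=cv2.connectedComponentsWithStats(m.astype(np.uint8))
        for i in range(1,n):
            if st[i,4]>12:
                q=P[l==i]; print(nm,st[i],q.mean(0).round(1),np.percentile(q,[5,95],axis=0).round(1).tolist(), cv2.minAreaRect(q[:,:2].astype(np.float32)))
d=load('top0')
a=d['img'][165:245,180:345,::-1]; a=cv2.resize(a,None,fx=4.8,fy=4.8,interpolation=cv2.INTER_CUBIC); cv2.imwrite('pics/crop1.png',a)
E
```

```text
top0
red z pct [ 93.49206782  97.87074926 101.4621518  103.59644222]
lid (631.1583251953125, -151.35455322265625) (309.7540283203125, 160.02593994140625) 19.059602737426758 776
[[ 458.6434   -126.30327 ]
 [ 510.90012  -277.5565  ]
 [ 803.6732   -176.40584 ]
 [ 751.4165    -25.152618]]
tealight [197 178  11  11  82] [591.4 178.   28.1] [[575.9, 163.4, 23.4], [605.6, 193.2, 32.5]] ((591.65869140625, 179.66226196289062), (35.08662414550781, 36.042728424072266), 46.07243728637695)
tealight [198 210  14  14 128] [468.4 162.6  25.7] [[447.6, 143.7, 22.4], [487.7, 183.9, 29.4]] ((467.1837463378906, 163.98211669921875), (47.74404525756836, 47.649200439453125), 2.4890453815460205)
pad [299 215  11  16 134] [ 448.1 -190.9   76.5] [[425.8, -206.5, 71.7], [473.0, -175.1, 80.4]] ((452.061279296875, -191.20217895507812), (53.61439895629883, 36.32624816894531), 4.705603122711182)
side0
red z pct [ 64.30968227  98.29288259 100.8094379  102.42158059]
lid (637.3991088867188, -155.3999786376953) (321.0264587402344, 166.09774780273438) 18.525007247924805 1453
[[ 458.8167  -127.6523 ]
 [ 511.58905 -285.1
[... 151 characters left out ...]
] ((593.90771484375, 175.64466857910156), (38.45173645019531, 32.20326232910156), 65.89129638671875)
tealight [207 175  17  12 155] [470.  159.5  25.8] [[449.0, 138.7, 23.0], [491.4, 181.9, 28.8]] ((470.97100830078125, 160.32601928710938), (50.188880920410156, 49.57888412475586), 34.64852523803711)
pad [266 239   7   6  16] [ 484.3 -189.3  112.7] [[480.9, -195.4, 103.6], [491.6, -182.5, 116.5]] ((484.9648742675781, -188.00677490234375), (11.960041999816895, 13.378009796142578), 36.028263092041016)
pad [246 249  23  18 228] [ 450.3 -194.4   77. ] [[429.5, -210.6, 74.3], [475.2, -178.6, 79.9]] ((453.7364196777344, -193.1292724609375), (52.509254455566406, 37.00352096557617), 7.785004138946533)
```

View pics/crop1.png

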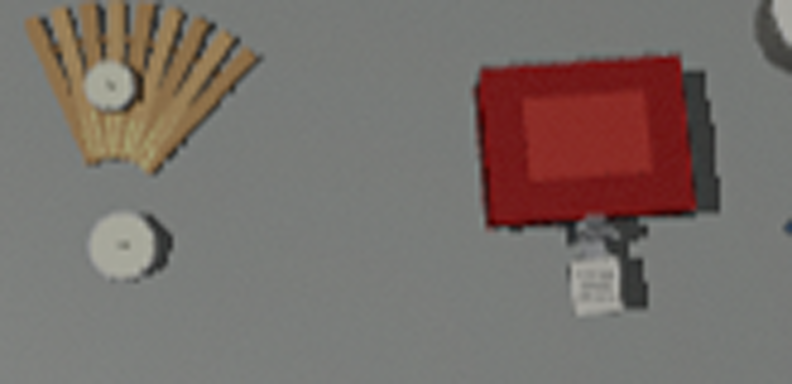

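The crop shows the tealight at (110,85), the dish lid spanning (478..693, 57..227), and the hook and pad below it at (597,285), all turned slightly. I need a cleaner lid fit for the yaw.

```bash
python3 - <<'E'
from h import *
for t in ('top0','side0'):
    d=load(t);P=cloud(d);img=d['img'].astype(int)
    r,g,b=img[...,0],img[...,1],img[...,2]
    X,Y,Z=P[...,0],P[...,1],P[...,2]
    m=(r>60)&(g<60)&(b<60)&(Z>90)&(Z<112)&(X>420)&(X<660)&(Y<-50)&(Y>-320)
    n,l,st,ce=cv2.connectedComponentsWithStats(m.astype(np.uint8)); i=1+st[1:,4].argmax()
    q=P[l==i]; c,sz,a=cv2.minAreaRect(q[:,:2].astype(np.float32)); print(t,c,sz,a,q[:,2].mean(),st[i])
    # plane normal check + pca
    m2=(abs(r-g)<25)&(abs(g-b)<40)&(r>110)&(Z>65)&(Z<86)&(X>400)&(X<490)&(Y>-230)&(Y<-150)
    n,l,st,ce=cv2.connectedComponentsWithStats(m2.astype(np.uint8)); i=1+st[1:,4].argmax()
    p=P[l==i]; print('pad',p.mean(0),np.median(p[:,2]),cv2.minAreaRect(p[:,:2].astype(np.float32)))
    for nm,(x0,x1,y0,y1,z0,z1) in dict(other=(420,800,-480,-250,15,250)).items():
        k=(X>x0)&(X<x1)&(Y>y0)&(Y<y1)&(Z>z0)&(Z<z1)
        n,l,st,ce=cv2.connectedComponentsWithStats(k.astype(np.uint8))
        for i in range(1,n):
            if st[i,4]>60: q=P[l==i]; print(nm,np.percentile(q,[3,97],axis=0).round(0).tolist())
E
```

```text
top0 (551.686767578125, -180.48988342285156) (115.41751861572266, 150.80023193359375) 5.61630916595459 97.98719335363259 [ 280  177   45   35 1371]
pad [ 448.0982383  -190.85631243   76.54176619] 76.60878820315759 ((452.061279296875, -191.20217895507812), (53.61439895629883, 36.32624816894531), 4.705603122711182)
other [[615.0, -412.0, 31.0], [703.0, -324.0, 96.0]]
other [[459.0, -449.0, 16.0], [525.0, -351.0, 62.0]]
side0 (551.9701538085938, -184.3118896484375) (114.2527847290039, 150.66297912597656) 6.029507160186768 98.41375344677209 [ 258  209   69   58 1672]
pad [ 450.30541892 -194.37603474   76.95939607] 76.99533358172636 ((453.7364196777344, -193.1292724609375), (52.509254455566406, 37.00352096557617), 7.785004138946533)
other [[503.0, -262.0, 54.0], [606.0, -250.0, 101.0]]
other [[615.0, -418.0, 25.0], [702.0, -331.0, 95.0]]
other [[460.0, -454.0, 17.0], [527.0, -358.0, 62.0]]
```

play_rows(
  increments="0 0.0326 -0.0339 0 2; 0 0.0326 -0.0339 0 2; 0 0.0326 -0.0339 0 2; 0 0.0326 -0.0339 0 2; 0 0.0326 -0.0339 0 2; 0 0.0326 -0.0339 0 2; 0 0.0326 -0.0339 0 2; 0 0.0326 -0.0339 0 2; 0 0.0326 -0.0339 0 2; 0 0 -0.045 0 2.4; 0 0 -0.045 0 0; 0 0 -0.045 0 0; 0 0 -0.045 0 0; 0 0 -0.045 0 0; 0 0 -0.045 0 0; 0 0 -0.045 0 0; 0 0 -0.045 0 0; 0 0 -0.045 -0.01 0; 0 0 -0.045 -0.02 0; 0 0 0 0 0",
)

```text
t: 2.1
ee_pos: [449.0, -154.0, 190.8]
orientation: [0.153, -3.135, -0.0]
ft_force: [0.3, 0.0, -0.4]
width: 0.8
```

play_rows(
  increments="0 -0.0038 -0.0198 0 0.2; 0 -0.0038 -0.0198 0 0; 0 0 0 -0.03 0; 0 0 0 -0.03 0; 0 0 0 -0.03 0; 0 0 0 -0.008 0; 0 0 0 0 0; 0 0 0 0 0",
)

```text
t: 2.9
ee_pos: [443.4, -189.7, 95.5]
orientation: [-0.167, 3.136, -0.001]
ft_force: [0.2, 0.6, -0.0]
width: 0.6
```

```bash
python3 - <<'E'
from h import *
d=snap('side','side1'); o=ctrl.get_obs(); print(o['ee_pos'],o['ft_force'],o['moment'])
a=d['img'][190:310,190:350,::-1]; cv2.imwrite('pics/s1.png',cv2.resize(a,None,fx=5,fy=5,interpolation=cv2.INTER_CUBIC))
E
```

```text
[ 443.61828169 -189.86955317   95.88483578] [0.89982079 0.06839506 0.0824551 ] [ 0.04175558 -0.02789475 -0.03588416]
```

View pics/s1.png

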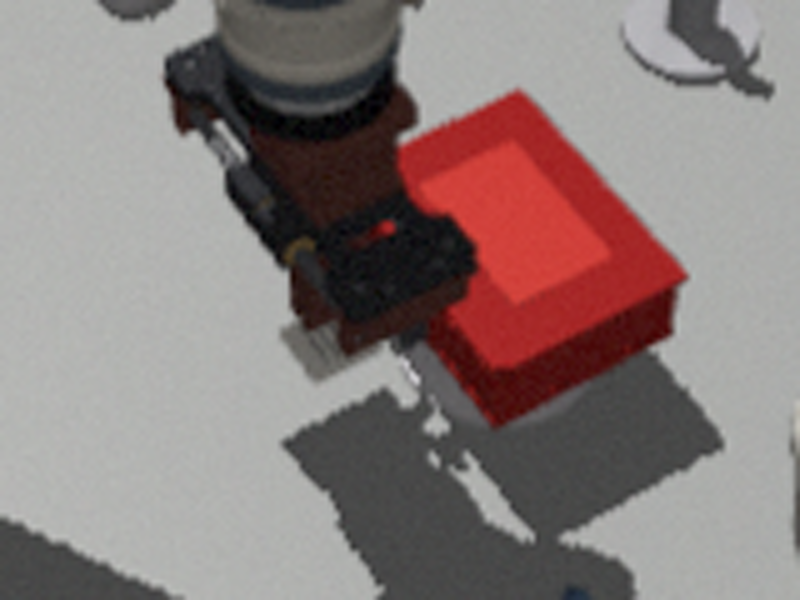

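The gripper is over the dish side of the pad: the pad's free end shows at crop (325,345), the lid is shut and the hook is clear. Next I correct x and y slightly and feel downward.

play_rows(
  increments="0 -0.002 -0.004 -0.004 0; 0 0 0 -0.004 0; 0 0 0 -0.003 0; 0 0 0 -0.001 0; 0 0 0 -0.001 0; 0 0 0 0 0; 0 0 0 0 0",
)

```text
t: 3.65
ee_pos: [440.7, -193.7, 81.7]
orientation: [0.166, -3.137, -0.0]
ft_force: [-0.6, 0.4, 0.7]
width: 0.5
```

play_rows(
  increments="0 0 0 -0.001 0; 0 0 0 -0.001 0; 0 0 0 -0.001 0; 0 0 0 0 0; 0 0 0 0 0",
)

```text
t: 4.15
ee_pos: [440.6, -193.7, 78.6]
orientation: [0.166, -3.137, -0.0]
ft_force: [-0.4, 0.5, 0.5]
width: 0.2
```

play_rows(
  increments="0 0 0 -0.001 0; 0 0 0 -0.001 0; 0 0 0 0 0; 0 0 0 0 0",
)

```text
t: 4.55
ee_pos: [440.7, -193.8, 76.7]
orientation: [0.166, -3.137, 0.0]
ft_force: [-1.0, -0.2, 0.3]
width: 0.5
```

play_rows(
  increments="0 0 0 -0.001 0; 0 0 0 0 0; 0 0 0 0 0",
)

```text
t: 4.85
ee_pos: [440.6, -193.7, 75.6]
orientation: [0.166, -3.137, -0.0]
ft_force: [0.0, -1.0, 0.1]
width: 0.6
```

play_rows(
  increments="0 0 0 -0.001 0; 0 0 0 0 0; 0 0 0 0 0",
)

```text
t: 5.15
ee_pos: [440.6, -193.7, 74.6]
orientation: [0.166, -3.137, -0.0]
ft_force: [-0.4, 0.2, 1.5]
width: 0.8
```

play_rows(
  increments="0 0 0 -0.001 0; 0 0 0 0 0; 0 0 0 0 0",
)

```text
t: 5.45
ee_pos: [440.7, -193.7, 73.6]
orientation: [0.166, -3.137, -0.0]
ft_force: [-1.3, -0.9, 1.5]
width: 0.3
```

play_rows(
  increments="0 0 0 -0.001 0; 0 0 0 0 0; 0 0 0 0 0",
)

```text
t: 5.75
ee_pos: [440.6, -193.7, 72.6]
orientation: [0.166, -3.137, -0.0]
ft_force: [-1.2, -1.0, 1.2]
width: 0.4
```

play_rows(
  increments="0 0 0 -0.001 0; 0 0 0 -0.001 0; 0 0 0 0 0; 0 0 0 0 0",
)

```text
t: 6.15
ee_pos: [440.6, -193.7, 70.7]
orientation: [0.166, -3.137, -0.0]
ft_force: [-2.6, -0.5, 2.8]
width: 0.4
```

play_rows(
  increments="0 0 0 -0.001 0; 0 0 0 0 0; 0 0 0 0 0",
)

```text
t: 6.45
ee_pos: [440.6, -193.7, 69.9]
orientation: [0.166, -3.137, 0.0]
ft_force: [-3.1, -0.6, 7.5]
width: 0.5
```

```bash
cat >> h.py <<'E'
D=np.array([548.8,-182.7]); ux=np.array([np.cos(np.radians(5.8)),np.sin(np.radians(5.8))]); uy=np.array([-ux[1],ux[0]])
def W(a,b): return (D+a*ux+b*uy).round(1)
def redz(t):
    d=load(t);P=cloud(d);i=d['img'].astype(int)
    m=(i[...,0]>60)&(i[...,1]<60)&(i[...,2]<60)&(P[...,2]>50)&(P[...,0]>420)&(P[...,0]<720)&(P[...,1]<-50)&(P[...,1]>-320)
    q=P[m]; return m.sum(),np.percentile(q[:,2],[2,10,50,90,98,100]).round(1)
E
python3 - <<'E'
from h import *
snap('side','side2'); print(redz('side0'),redz('side2'))
E
```

```text
(np.int64(2248), array([ 55.7,  70.7,  97.9, 100.6, 102. , 104.1])) (np.int64(3639), array([ 55.3,  57.4,  88.4, 183.8, 201.2, 241.9]))
```

The lid has popped: its red points now reach about 242 mm. The 7.5 N at z=69.9 puts the hard stop there, so R is about 21.5, in agreement with the cameras. I back off and go for the tealight.

play_rows(
  increments="0 0 0 0.004 0; 0 0 0 0.01 0; 0 0 0 0.025 0; 0 0 0 0.045 0; 0 0 0 0.045 0; 1 0.0126 0.0309 0 0; 1 0.0126 0.0309 0 0; 1 0.0126 0.0309 0 0; 1 0.0126 0.0309 0 0; 1 0.0126 0.0309 0 0; 1 0.0126 0.0309 0 0; 1 0.0126 0.0309 0 0; 1 0.0126 0.0309 0 0; 1 0.0126 0.0309 -0.01 0; 1 0.0126 0.0309 -0.03 0; 1 0.0126 0.0309 -0.03 0; 1 0.0126 0.0309 -0.03 0; 1 0 0 0 0; 1 0 0 0 0",
)

```text
t: 8.4
ee_pos: [591.5, 177.5, 98.3]
orientation: [0.168, -3.136, 0.001]
ft_force: [-0.3, -0.6, -0.2]
width: 87.8
```

```bash
python3 - <<'E'
from h import *
o=ctrl.get_obs();print(o['ee_pos'],o['t'],o['width'],o['ft_force'])
d=snap('side','side3'); a=d['img'][110:290,190:350,::-1]; cv2.imwrite('pics/s3.png',cv2.resize(a,None,fx=3.3,fy=3.3,interpolation=cv2.INTER_CUBIC))
E
```

```text
[591.45840944 177.49413366  98.27808339] 8.4 87.84246328862442 [-0.33826966 -0.64281045 -0.23941678]
```

View pics/s3.png

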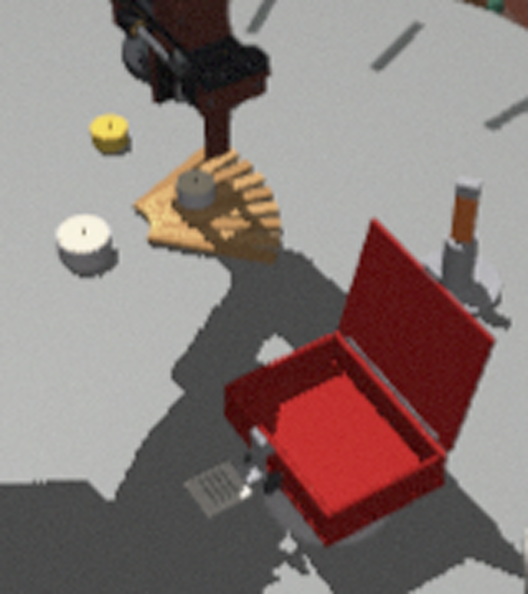

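The lid stands fully open, hinge line at crop (390,390), and the dish is empty. The tealight at crop (195,190) is under the gripper. I descend and grasp.

play_rows(
  increments="1 0 0 -0.03 0; 1 0 0 -0.03 0; 1 0 0 -0.015 0; 1 0 0 -0.006 0; 1 0 0 -0.003 0; 1 0 0 0 0; 0.3 0 0 0 0; 0.3 0 0 0 0; 0.3 0 0 0 0; 0.3 0 0 0 0; 0.3 0 0 0 0",
)

```text
t: 9.55
ee_pos: [591.9, 177.2, 14.8]
orientation: [-0.166, 3.137, 0.0]
ft_force: [-0.3, 0.2, -0.7]
width: 51.1
```

```bash
python3 - <<'E'
from h import *
d=load('side3');P=cloud(d);i=d['img'].astype(int)
m=(i[...,0]>150)&(i[...,1]<80)&(i[...,2]<80)&(P[...,0]>480)&(P[...,0]<620)&(P[...,1]<-100)&(P[...,1]>-270)&(P[...,2]<75)
q=P[m]; print('floor',m.sum(),q.mean(0),np.median(q[:,2]),cv2.minAreaRect(q[:,:2].astype(np.float32)))
print('dish',W(0,0),W(-5,0))
E
```

```text
floor 1007 [ 557.69466315 -182.48881569   58.47501995] 58.48633283531149 ((557.0527954101562, -179.0200653076172), (85.50594329833984, 108.99270629882812), 5.763980388641357)
dish [ 548.8 -182.7] [ 543.8 -183.2]
```

play_rows(
  increments="0 0 0 0 0; 0 0 0 0 0; 0 0 0 0 0; 0 0 0 0 0; 0 0 0 0 0; 0 0 0 0.005 0; 0 0 0 0.005 0; 0 0 0 0 0",
)

```text
t: 10.35
ee_pos: [592.5, 177.3, 25.6]
orientation: [-0.166, 3.136, 0.001]
ft_force: [0.3, 0.1, 1.7]
width: 37.2
```

play_rows(
  increments="0 0 0 0.02 0; 0 0 0 0.035 0; 0 0 0 0.045 0; 0 -0.01 -0.01 0.045 0; 0 -0.015 -0.03 0 0; 0 -0.015 -0.03 0 0; 0 -0.0087 -0.03 0 0; 0 0 -0.03 0 0; 0 0 -0.03 0 0; 0 0 -0.03 0 0; 0 0 -0.03 0 0; 0 0 -0.03 0 0; 0 0 -0.03 0 0; 0 0 -0.03 0 0; 0 0 -0.03 0 0; 0 0 -0.03 0 0; 0 0 -0.02 0 0; 0 0 0 0 0; 0 0 0 0 0",
)

```text
t: 12.25
ee_pos: [542.9, -212.9, 169.6]
orientation: [0.164, -3.137, -0.001]
ft_force: [0.6, -0.7, -1.1]
width: 37.4
```

play_rows(
  increments="0 0 0.015 0 0; 0 0.001 0.0148 0 0; 0 0 0 -0.03 0; 0 0 0 -0.03 0; 0 0 0 -0.025 0; 0 0 0 -0.01 0; 0 0 0 -0.004 0; 0 0 0 -0.002 0; 0 0 0 0 0; 0 0 0 0 0",
)

```text
t: 13.25
ee_pos: [544.9, -183.3, 69.7]
orientation: [-0.166, 3.136, -0.001]
ft_force: [-0.5, 0.3, 0.8]
width: 37.4
```

play_rows(
  increments="0 0 0 -0.001 0; 0 0 0 -0.001 0; 0 0 0 0 0; 0 0 0 0 0",
)

```text
t: 13.65
ee_pos: [544.2, -183.2, 66.7]
orientation: [-0.166, 3.137, -0.0]
ft_force: [-0.6, -0.5, 0.4]
width: 37.8
```

play_rows(
  increments="0 0 0 -0.001 0; 0 0 0 0 0; 0 0 0 0 0",
)

```text
t: 13.95
ee_pos: [544.1, -183.1, 65.6]
orientation: [0.166, -3.137, -0.0]
ft_force: [0.9, -0.4, -0.1]
width: 37.3
```

play_rows(
  increments="0 0 0 -0.001 0; 0 0 0 0 0; 0 0 0 0 0",
)

```text
t: 14.25
ee_pos: [544.1, -183.1, 64.6]
orientation: [0.166, -3.137, -0.0]
ft_force: [-0.1, 0.7, -0.8]
width: 37.3
```

play_rows(
  increments="0 0 0 -0.001 0; 0 0 0 0 0; 0 0 0 0 0",
)

```text
t: 14.55
ee_pos: [544.2, -183.1, 63.6]
orientation: [0.166, -3.137, -0.0]
ft_force: [-0.2, -0.7, -0.9]
width: 37.3
```

play_rows(
  increments="0 0 0 -0.0005 0; 0 0 0 0 0; 0 0 0 0 0",
)

```text
t: 14.85
ee_pos: [544.2, -183.1, 63.2]
orientation: [0.166, -3.137, -0.0]
ft_force: [-0.2, -0.3, 0.3]
width: 36.9
```

play_rows(
  increments="0 0 0 -0.0005 0; 0 0 0 0 0; 0 0 0 0 0",
)

```text
t: 15.15
ee_pos: [544.3, -183.1, 62.7]
orientation: [-0.166, 3.137, -0.0]
ft_force: [0.4, -0.2, 1.0]
width: 37.7
```

play_rows(
  increments="0 0 0 -0.0005 0; 0 0 0 0 0; 0 0 0 0 0",
)

```text
t: 15.45
ee_pos: [544.3, -183.1, 62.7]
orientation: [-0.166, 3.137, -0.0]
ft_force: [-2.1, 0.4, 5.8]
width: 37.4
```

Firm contact with 5.8 N means the tealight is on the floor. I release it.

play_rows(
  increments="0 0 0 0.0003 0; 0.46 0 0 0 0; 0.5 0 0 0 0; 0.55 0 0 0 0; 0.6 0 0 0 0; 0.65 0 0 0 0; 0.65 0 0 0 0; 0.65 0 0 0 0; 0.65 0 0 0 0",
)

```text
t: 16.35
ee_pos: [544.2, -183.1, 62.5]
orientation: [-0.166, 3.137, -0.0]
ft_force: [0.0, -0.3, -0.0]
width: 57.0
```

play_rows(
  increments="0.65 0 0 0.003 0; 0.65 0 0 0.007 0; 0.65 0 0 0.02 0; 0.65 0 0 0.03 0; 0.65 0 0 0.04 0; 0.65 0 0 0.045 0; 0.65 0 0 0.045 0; 0.5 0 0 0.045 0; 0.3 0 0 0 0; 0.1 0 0 0 0; 0 0 0 0 0; 0 0 0 0 0; 0 0 0 0 0",
)

```text
t: 17.65
ee_pos: [543.5, -182.9, 295.9]
orientation: [0.166, -3.135, -0.002]
ft_force: [-0.0, 0.4, 0.2]
width: 12.6
```

```bash
python3 - <<'E'
from h import *
o=ctrl.get_obs();print(o['ee_pos'],o['t'],o['width'],o['ft_force'])
d=snap('side','side4'); a=d['img'][130:290,190:350,::-1]; cv2.imwrite('pics/s4.png',cv2.resize(a,None,fx=3.5,fy=3.5,interpolation=cv2.INTER_CUBIC))
P=cloud(d);i=d['img'].astype(int)
m=(i[...,0]>40)&(i[...,1]<50)&(i[...,2]<50)&(P[...,0]>420)&(P[...,0]<720)&(P[...,1]<-50)&(P[...,1]>-320)&(P[...,2]>110)
q=P[m]; s=np.c_[(q[:,:2]-D)@ux,(q[:,:2]-D)@uy,q[:,2]]; print('lid',len(s),np.percentile(s,[2,50,98],axis=0).round(1)); k=np.polyfit(s[:,2],s[:,0],1); print(k, np.polyval(k,[95.5,200]))
print(W(130,35),W(57,35))
E
```

```text
[ 543.54270711 -182.88402222  295.94331985] 17.65 12.648663991273454 [-0.01352961  0.44246798  0.16179784]
lid 2585 [[-37.8 -82.3 114.3]
 [ 61.2 -22.8 199.1]
 [ 81.6  74.1 579.8]]
[ -0.29660371 113.88116299] [85.55550853 54.56042066]
[ 674.6 -134.7] [ 602.  -142.1]
```

View pics/s4.png

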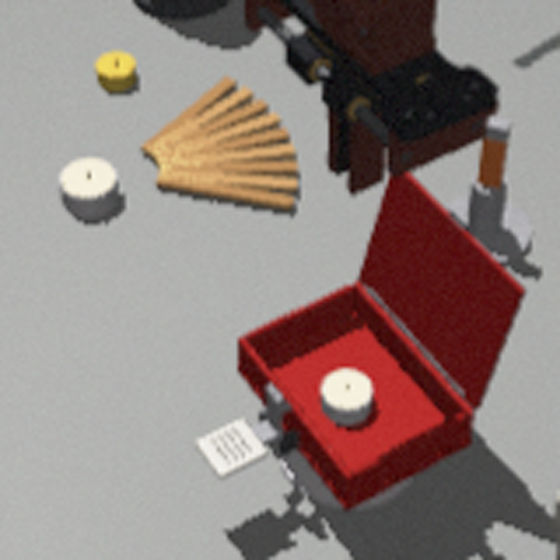

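The tealight stands upright inside the dish at crop (347,395), and the lid is still fully open. I go behind the lid and compute the closing arc.

play_rows(
  increments="0 0.021 0.008 0 0; 0 0.021 0.008 0 0; 0 0.021 0.008 0 0; 0 0.021 0.008 0 0; 0 0.021 0.008 0 0; 0 0.021 0.0076 0 0; 0 0 0 -0.03 0; 0 0 0 -0.04 0; 0 0 0 -0.03 0; 0 0 0 -0.01 0; 0 0 0 0 0; 0 0 0 0 0",
)

```text
t: 18.9
ee_pos: [671.0, -135.8, 188.7]
orientation: [-0.166, 3.136, -0.001]
ft_force: [-0.8, -0.5, 0.4]
width: 0.7
```

```bash
python3 - <<'E'
from h import *
o=ctrl.get_obs();print(o['ee_pos'],o['t'],o['width'],o['ft_force'])
r=98;prev=None
for th in [1.57,1.45,1.3,1.15,1.0,.9,.8,.7,.6,.5,.4,.32,.25,.2,.15,.1,.05,0]:
    a=57-r*np.cos(th)+2.5*np.sin(th)+10; z=96+r*np.sin(th)+2.5*np.cos(th)
    p=np.r_[D+a*ux+35*uy,z]; print(th,p.round(1),None if prev is None else ((p-prev)/1e3).round(4)); prev=p
E
```

```text
[ 671.04520483 -135.76408611  188.66845054] 18.9 0.691610098503528 [-0.79406674 -0.48147029  0.4286147 ]
1.57 [ 614.3 -140.9  194. ] None
1.45 [ 602.6 -142.1  193.6] [-0.0117 -0.0012 -0.0004]
1.3 [ 588.2 -143.5  191.1] [-0.0144 -0.0015 -0.0025]
1.15 [ 574.4 -144.9  186.5] [-0.0139 -0.0014 -0.0046]
1.0 [ 561.3 -146.2  179.8] [-0.013  -0.0013 -0.0067]
0.9 [ 553.3 -147.1  174.3] [-0.0081 -0.0008 -0.0055]
0.8 [ 545.8 -147.8  168. ] [-0.0075 -0.0008 -0.0063]
0.7 [ 539.  -148.5  161. ] [-0.0068 -0.0007 -0.007 ]
0.6 [ 532.9 -149.1  153.4] [-0.0061 -0.0006 -0.0076]
0.5 [ 527.5 -149.7  145.2] [-0.0053 -0.0005 -0.0082]
0.4 [ 523.1 -150.1  136.5] [-0.0045 -0.0005 -0.0087]
0.32 [ 520.2 -150.4  129.2] [-0.0029 -0.0003 -0.0073]
0.25 [ 518.1 -150.6  122.7] [-0.0021 -0.0002 -0.0065]
0.2 [ 516.9 -150.8  117.9] [-0.0012 -0.0001 -0.0047]
0.15 [ 515.9 -150.9  113.1] [-0.001  -0.0001 -0.0048]
0.1 [ 515.2 -150.9  108.3] [-0.0007 -0.0001 -0.0048]
0.05 [ 514.7 -151.   103.4] [-0.0005 -0.     -0.0049]
0 [ 514.4 -151.    98.5] [-0.0002 -0.     -0.0049]
```

play_rows(
  increments="0 -0.01 -0.001 0 0; 0 -0.01 -0.001 0 0; 0 -0.005 -0.0005 0 0; 0 -0.004 -0.0004 0.001 0; 0 -0.004 -0.0004 0.001 0; 0 -0.004 -0.0004 0.001 0; 0 -0.006 -0.0006 0.001 0; 0 -0.007 -0.0007 0.001 0; 0 -0.007 -0.0007 0 0",
)

```text
t: 19.8
ee_pos: [612.8, -141.3, 192.7]
orientation: [-0.166, 3.137, -0.0]
ft_force: [2.0, -0.2, -0.0]
width: 0.5
```

play_rows(
  increments="0 -0.006 -0.0006 0 0; 0 -0.006 -0.0006 0 0; 0 -0.007 -0.0007 -0.001 0; 0 -0.007 -0.0007 -0.0015 0; 0 -0.007 -0.0007 -0.002 0; 0 -0.007 -0.0007 -0.0026 0; 0 -0.0065 -0.0007 -0.0033 0; 0 -0.0065 -0.0006 -0.0034 0",
)

```text
t: 20.6
ee_pos: [559.6, -146.6, 178.4]
orientation: [-0.166, 3.137, -0.0]
ft_force: [1.1, 1.1, -0.2]
width: 0.2
```

```bash
python3 - <<'E'
from h import *
o=ctrl.get_obs();print(o['ee_pos'],o['t'],o['ft_force'])
d=snap('side','side5'); a=d['img'][130:290,190:350,::-1]; cv2.imwrite('pics/s5.png',cv2.resize(a,None,fx=3.5,fy=3.5,interpolation=cv2.INTER_CUBIC))
E
```

```text
[ 559.63768125 -146.57978332  178.40805407] 20.6 [ 1.06990271  1.09618061 -0.17534925]
```

View pics/s5.png

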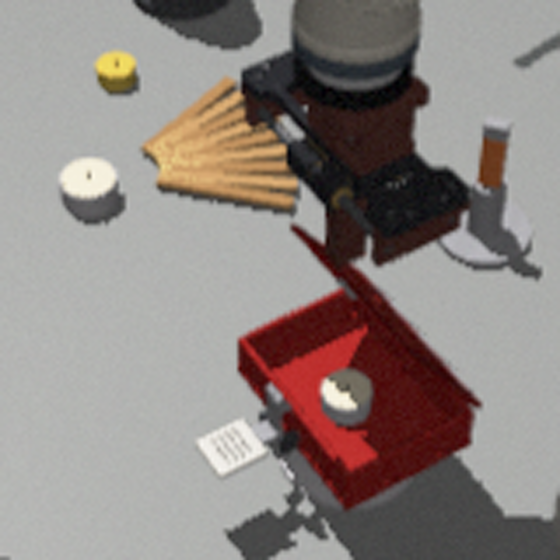

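The fingers have swung the lid to about 1 rad with light force, and the tealight is undisturbed at crop (347,397). I continue the arc.

play_rows(
  increments="0 -0.007 -0.0007 -0.0045 0; 0 -0.0075 -0.0008 -0.0063 0; 0 -0.0068 -0.0007 -0.007 0; 0 -0.0061 -0.0006 -0.0076 0; 0 -0.0053 -0.0005 -0.0082 0; 0 -0.0045 -0.0005 -0.0087 0; 0 -0.0029 -0.0003 -0.0073 0; 0 -0.0021 -0.0002 -0.0065 0; 0 0 0 0 0",
)

```text
t: 21.55
ee_pos: [517.0, -150.6, 121.5]
orientation: [0.166, -3.135, -0.001]
ft_force: [-0.1, 0.3, 0.8]
width: 0.3
```

play_rows(
  increments="0 -0.003 -0.0003 -0.0045 0; 0 -0.003 -0.0003 -0.0045 0; 0 -0.002 -0.0002 -0.003 0; 0 0 0 0 0; 0 0 0 0 0",
)

```text
t: 22.05
ee_pos: [509.6, -151.6, 110.5]
orientation: [0.166, -3.136, -0.0]
ft_force: [-1.6, 0.4, 0.8]
width: 0.0
```

play_rows(
  increments="0 0 0 -0.002 0; 0 0 0 -0.002 0; 0 0 0 -0.001 0; 0 0 0 0 0; 0 0 0 0 0",
)

```text
t: 22.55
ee_pos: [509.8, -151.6, 105.5]
orientation: [0.166, -3.137, -0.0]
ft_force: [-1.5, -1.3, 1.8]
width: 0.7
```

play_rows(
  increments="0 0 0 -0.001 0; 0 0 0 -0.001 0; 0 0 0 0 0",
)

```text
t: 22.85
ee_pos: [509.7, -151.6, 103.6]
orientation: [0.166, -3.137, -0.0]
ft_force: [-1.5, 0.5, 3.0]
width: 0.8
```

play_rows(
  increments="0 0 0 -0.001 0; 0 0 0 0 0; 0 0 0 0 0",
)

```text
t: 23.15
ee_pos: [510.3, -151.6, 102.4]
orientation: [-0.166, 3.137, -0.0]
ft_force: [0.0, -0.3, -0.1]
width: 0.5
```

play_rows(
  increments="0 0 0 -0.001 0; 0 0 0 0 0; 0 0 0 0 0",
)

```text
t: 23.45
ee_pos: [510.1, -151.6, 101.4]
orientation: [-0.166, 3.137, -0.0]
ft_force: [-0.7, 0.2, -0.0]
width: 0.4
```

The force fell to zero at z=102.4, as if the lid had snapped. I lift and look.

play_rows(
  increments="0 0 0 0.01 0; 0 0 0 0.03 0; 0 0 0 0.045 0; 0 -0.03 0.03 0.03 0; 0 -0.03 0.04 0 0; 0 -0.03 0.04 0 0; 0 0 0.045 0 0; 0 0 0.045 0 0; 0 0 0 0 0",
)

```text
t: 24.35
ee_pos: [421.0, 51.2, 216.5]
orientation: [-0.174, 3.135, 0.002]
ft_force: [0.6, -0.6, -0.2]
width: 0.5
```

```bash
python3 - <<'E'
from h import *
o=ctrl.get_obs();print(o['ee_pos'],o['t'],o['ft_force'])
for n in ('side','top'):
    d=snap(n,n+'6'); P=cloud(d);i=d['img'].astype(int)
    m=(i[...,0]>60)&(i[...,1]<70)&(i[...,2]<70)&(P[...,2]>90)&(P[...,2]<130)&(P[...,0]>420)&(P[...,0]<660)&(P[...,1]<-80)&(P[...,1]>-290)
    q=P[m]; s=np.c_[(q[:,:2]-D)@ux,(q[:,:2]-D)@uy,np.ones(len(q))]; k=np.linalg.lstsq(s,q[:,2],rcond=None)[0]; print(n,m.sum(),k, np.percentile(q[:,2],[2,50,98]), redz(n+'6'))
a=load('side6')['img'][130:290,190:350,::-1]; cv2.imwrite('pics/s6.png',cv2.resize(a,None,fx=3.5,fy=3.5,interpolation=cv2.INTER_CUBIC))
E
```

```text
[421.03065674  51.22015625 216.48996704] 24.35 [ 0.62900162 -0.56760899 -0.17761241]
side 2136 [-1.62855230e-02  8.22939071e-03  9.98053708e+01] [ 91.42743418  99.93169337 104.21246927] (np.int64(2218), array([ 56.2,  70. ,  98.9, 102.2, 103.7, 114.9]))
top 1311 [-2.57544459e-02  8.76659224e-04  9.93021475e+01] [ 93.6030215   99.21535585 104.86110575] (np.int64(1323), array([ 92. ,  95.5,  99.1, 102.7, 104.8, 106.8]))
```

View pics/s6.png

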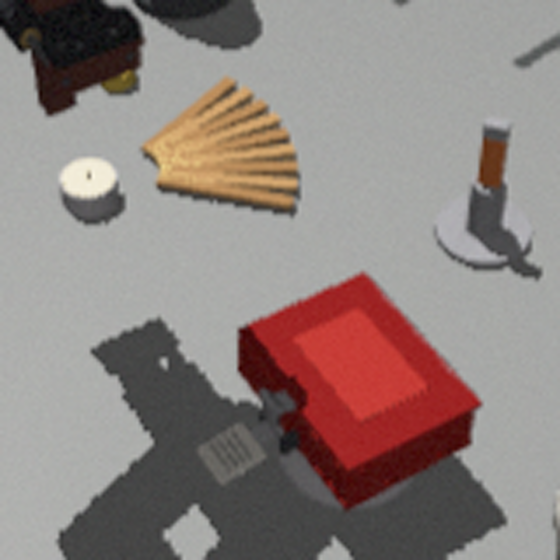

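The lid stays down with the hook over it, and nothing else has moved. The fitted slope could mean it is not fully seated, so I compare it with the initial shut state.

```bash
python3 - <<'E'
from h import *
for t in ('side0','side6','top0','top6'):
    d=load(t); P=cloud(d);i=d['img'].astype(int)
    q=P[(i[...,0]>60)&(i[...,1]<70)&(i[...,2]<70)&(P[...,2]>90)&(P[...,2]<130)]
    a=(q[:,:2]-D)@ux;b=(q[:,:2]-D)@uy
    k=(abs(a-3)<50)&(abs(b)<66); a,b,q=a[k],b[k],q[k]
    s=np.c_[a,b,np.ones(len(a))]; c,res,_,_=np.linalg.lstsq(s,q[:,2],rcond=None); sd=np.sqrt(res[0]/len(a)); se=sd*np.sqrt(np.linalg.inv(s.T@s)[0,0])
    print(t,len(a),c.round(4),'sd',sd.round(2),'se slope',se.round(4),'z(-40..-50)',q[a<-38,2].mean().round(2),'z(>40)',q[a>42,2].mean().round(2))
E
```

```text
side0 1589 [-6.00000e-04 -0.00000e+00  9.89469e+01] sd 1.72 se slope 0.0015 z(-40..-50) 98.71 z(>40) 98.37
side6 1575 [-2.520000e-02  2.200000e-03  1.002616e+02] sd 1.77 se slope 0.0015 z(-40..-50) 101.21 z(>40) 98.72
top0 1051 [1.90000e-03 1.70000e-03 9.80789e+01] sd 2.62 se slope 0.0028 z(-40..-50) 97.61 z(>40) 98.08
top6 1050 [-2.47000e-02 -1.00000e-03  9.93656e+01] sd 2.6 se slope 0.0028 z(-40..-50) 99.98 z(>40) 97.76
```

The lid sits about 0.025 rad open compared with the start (both cameras, about 2.5 mm high at the latch edge), so it is not fully home. I press again beside the hook, gently.

play_rows(
  increments="0 0.0178 -0.0406 0 0; 0 0.0178 -0.0406 0 0; 0 0.0178 -0.0406 0 0; 0 0.0178 -0.0406 0 0; 0 0.0178 -0.0406 0 0; 0 0 0 -0.045 0; 0 0 0 -0.04 0; 0 0 0 -0.02 0; 0 0 0 -0.006 0; 0 0 0 0 0; 0 0 0 0 0",
)

```text
t: 25.55
ee_pos: [510.8, -156.7, 105.6]
orientation: [-0.165, 3.136, -0.001]
ft_force: [0.6, -0.0, -1.0]
width: 0.4
```

play_rows(
  increments="0 0 0 -0.002 0; 0 0 0 -0.001 0; 0 0 0 0 0; 0 0 0 0 0",
)

```text
t: 25.95
ee_pos: [510.3, -155.7, 101.8]
orientation: [-0.166, 3.137, -0.0]
ft_force: [0.3, -0.5, 0.5]
width: 0.5
```

play_rows(
  increments="0 0 0 -0.001 0; 0 0 0 0 0; 0 0 0 0 0",
)

```text
t: 26.25
ee_pos: [510.1, -155.7, 100.4]
orientation: [0.166, -3.137, -0.0]
ft_force: [0.5, 0.3, 0.1]
width: 0.5
```

play_rows(
  increments="0 0 0 -0.0005 0; 0 0 0 0 0; 0 0 0 0 0",
)

```text
t: 26.55
ee_pos: [510.1, -155.7, 99.9]
orientation: [0.166, -3.137, -0.0]
ft_force: [-0.6, 0.9, 0.9]
width: 0.7
```

play_rows(
  increments="0 0 0 -0.0005 0; 0 0 0 0 0; 0 0 0 0 0",
)

```text
t: 26.85
ee_pos: [510.1, -155.8, 99.4]
orientation: [0.166, -3.137, -0.0]
ft_force: [-0.1, -0.3, 0.1]
width: 0.4
```

play_rows(
  increments="0 0 0 -0.0005 0; 0 0 0 0 0; 0 0 0 0 0",
)

```text
t: 27.15
ee_pos: [510.1, -155.8, 99.0]
orientation: [-0.166, 3.137, -0.0]
ft_force: [-0.6, -0.2, -0.4]
width: 0.2
```

play_rows(
  increments="0 0 0 -0.0005 0; 0 0 0 0 0; 0 0 0 0 0",
)

```text
t: 27.45
ee_pos: [510.1, -155.8, 98.5]
orientation: [0.166, -3.137, 0.0]
ft_force: [0.2, 0.7, 1.4]
width: 0.7
```

play_rows(
  increments="0 0 0 -0.0005 0; 0 0 0 0 0; 0 0 0 0 0",
)

```text
t: 27.75
ee_pos: [510.1, -155.8, 98.0]
orientation: [-0.166, 3.137, -0.0]
ft_force: [-1.0, -0.0, 0.7]
width: 0.4
```

play_rows(
  increments="0 0 0 -0.0005 0; 0 0 0 0 0; 0 0 0 0 0",
)

```text
t: 28.05
ee_pos: [510.1, -155.8, 97.4]
orientation: [-0.166, 3.137, -0.0]
ft_force: [-0.3, -0.1, 0.7]
width: 0.3
```

play_rows(
  increments="0 0 0 -0.0005 0; 0 0 0 0 0; 0 0 0 0 0",
)

```text
t: 28.35
ee_pos: [510.1, -155.8, 96.9]
orientation: [0.166, -3.137, -0.0]
ft_force: [0.1, 0.6, 1.7]
width: 0.3
```

play_rows(
  increments="0 0 0 -0.0005 0; 0 0 0 0 0; 0 0 0 0 0",
)

```text
t: 28.65
ee_pos: [510.1, -155.8, 96.5]
orientation: [0.166, -3.137, -0.0]
ft_force: [-1.2, 0.9, 3.3]
width: 0.2
```

play_rows(
  increments="0 0 0 -0.0005 0; 0 0 0 0 0; 0 0 0 0 0",
)

```text
t: 28.95
ee_pos: [510.1, -155.8, 96.2]
orientation: [-0.166, 3.137, -0.0]
ft_force: [-3.0, 0.5, 5.5]
width: 0.6
```

This is the hard stop (stiff, 5.5 N at z=96.2). I lift off and measure again.

play_rows(
  increments="0 0 0 0.002 0; 0 0 0 0.01 0; 0 0 0 0.03 0; 0 0 0 0.045 0; 0 -0.02 0.035 0.03 0; 0 -0.03 0.04 0 0; 0 -0.03 0.04 0 0; 0 0 0.045 0 0; 0 0 0.045 0 0; 0 0 0 0 0; 0 0 0 0 0",
)

```text
t: 30.05
ee_pos: [430.2, 49.9, 213.2]
orientation: [-0.171, 3.136, -0.0]
ft_force: [0.6, 0.2, -0.1]
width: 0.6
```

```bash
python3 - <<'E'
from h import *
snap('side','side7');snap('top','top7')
for t in ('side0','side7','top0','top7'):
    d=load(t); P=cloud(d);i=d['img'].astype(int)
    q=P[(i[...,0]>60)&(i[...,1]<70)&(i[...,2]<70)&(P[...,2]>90)&(P[...,2]<130)]
    a=(q[:,:2]-D)@ux;b=(q[:,:2]-D)@uy
    k=(abs(a-3)<50)&(abs(b)<66); a,b,q=a[k],b[k],q[k]
    s=np.c_[a,b,np.ones(len(a))]; c=np.linalg.lstsq(s,q[:,2],rcond=None)[0]
    print(t,len(a),c.round(4),'z(-40..-50)',q[a<-38,2].mean().round(2),'z(>40)',q[a>42,2].mean().round(2))
    # hook: grey points
    al=(P[...,:2]-D)@ux; bl=(P[...,:2]-D)@uy; m=(al>-80)&(al<-50)&(abs(bl)<9)&(P[...,2]>103)&(P[...,2]<130); print(' hook',m.sum(),al[m].mean().round(1),P[...,2][m].max().round(1) if m.any() else '')
E
```

```text
side0 1589 [-6.00000e-04 -0.00000e+00  9.89469e+01] z(-40..-50) 98.71 z(>40) 98.37
 hook 30 -65.8 116.5
side7 1588 [-3.90000e-03  2.50000e-03  9.88776e+01] z(-40..-50) 98.91 z(>40) 98.35
 hook 30 -65.8 116.2
top0 1051 [1.90000e-03 1.70000e-03 9.80789e+01] z(-40..-50) 97.61 z(>40) 98.08
 hook 13 -65.8 117.1
top7 984 [-6.70000e-03  8.00000e-04  9.80507e+01] z(-40..-50) 97.86 z(>40) 97.53
 hook 13 -66.1 117.3
```

The lid slope is now about 0.004–0.007 rad, inside the 0.02 band, and the hook is back at its initial position. I wait a second, recheck and hand in.

play_rows(
  increments="0 0 0.02 0 0; 0 0 0 0 0; 0 0 0 0 0; 0 0 0 0 0; 0 0 0 0 0; 0 0 0 0 0; 0 0 0 0 0; 0 0 0 0 0; 0 0 0 0 0; 0 0 0 0 0",
)

```text
t: 31.15
ee_pos: [430.2, 69.1, 212.8]
orientation: [0.166, -3.137, 0.0]
ft_force: [-0.2, 0.8, -0.3]
width: 0.5
```

```bash
python3 - <<'E'
from h import *
snap('side','side8')
d=load('side8');P=cloud(d);i=d['img'].astype(int)
q=P[(i[...,0]>60)&(i[...,1]<70)&(i[...,2]<70)&(P[...,2]>90)&(P[...,2]<130)]
a=(q[:,:2]-D)@ux;b=(q[:,:2]-D)@uy;k=(abs(a-3)<50)&(abs(b)<66)
print(np.polyfit(a[k],q[k,2],1)); 
A=load('side0');m=(abs(A['range_z']-d['range_z'])>15); P0=cloud(A)
r=m&(P0[...,0]>300)&(P0[...,2]>15)&(P0[...,2]<250); n,l,st,ce=cv2.connectedComponentsWithStats(r.astype(np.uint8)); print([(st[j].tolist(),P0[l==j].mean(0).round(0).tolist()) for j in range(1,n) if st[j,4]>25])
print(ctrl.close_job())
E
```

```text
[-1.35493341e-03  9.89307233e+01]
[([79, 0, 62, 38, 1166], [382.0, 1256.0, 130.0]), ([218, 145, 9, 5, 26], [552.0, 311.0, 19.0]), ([244, 161, 11, 10, 96], [593.0, 173.0, 28.0])]
the job is handed in; nothing more can be done
None
```

The tealight is upright inside the red dish, and the lid is shut and held by the latch. I handed the job in at about 31 s of the 72 s allowed.

- **Opening:** Pressing the thumb pad popped the lid fully open, with at most 7.5 N read at the latch stop. The rise R came out at about 22 mm: pad touch gave about 21.5, floor contact about 22.9, and the cameras about 22.
- **Placing:** I set the tealight down until it touched the dish floor (5.8 N) and then released it. A picture afterwards showed it upright in the dish. It was also upright partway through closing, but I could not see it once the lid was shut.
- **Closing:** The first snap left the lid about 0.025 rad open, outside the 0.02 limit. I pressed again beside the hook to the hard stop, at 5.5 N.
- **Last checks:** More than a second after letting go, the lid tilt was about 0.001 rad. Two pictures a second earlier gave 0.004 and 0.007 rad, and in those the hook was back at its starting position.
- **Rest of the table:** Comparing first and last side pictures, the only change on the table apart from the tealight was a small patch by the yellow tealight. The gripper was blocking that view in the earlier picture, and I did not check that spot separately.

All forces are readings at the end of each move, so brief peaks between readings were not seen.

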